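Transfer the sample row to the bench rack in reverse order

ROBOT

A 7-joint arm with a two-finger parallel gripper is mounted at the origin on the work surface. World frame = base frame: x ahead of the robot, y to its left, z up, the work surface at z = 0. Lengths are in m, angles in degrees, forces in N, time in s.
With the tool pointing down it reaches from about 0.4 to 0.9 m from the base axis. Payload 5.5 kg.
Tool frame: the origin (TCP) lies midway between the tips of the shut fingers; the grasp point (between the pads) lies 19 mm behind it; z points along the fingers, y is the line along which they close (so a half turn about z gives the same grasp; the last joint's range is limited). The gripper opens to 92 mm and grips with 3 to 60 N. Pads are 19 mm wide; open, the fingers measure 130 mm over their backs; the gripper's body (75 mm by 190 mm) begins 47 mm behind the grasp point.
Start: joints at [79.08, 28.699, -24.465, 88.831, 12.651, 65.22, -12.049], TCP at [0.285, -0.584, 0.227] pointing down, gripper open.
Joint ranges: [-164.97, 164.97], [-17.58, 116.51], [-87.97, 89.64], [11.32, 138.91], [-80.73, 260.73], [10.89, 115.49], [-147.41, 147.41]. Speed limits (degrees/s): [147.25, 147.25, 180, 180, 180, 180, 180].

INTERFACE

Orientations are given as [roll, pitch, yaw] about the fixed x, y, z axes, in that order (R = Rz(yaw) Ry(pitch) Rx(roll)).
In Python, from rig import sensors, grab_frame, calibration, arm, cut_out, spot_point gives the robot as it stands. The module is installed in compiled form; this text tells all that it offers.
- The arm moves only by the tool step_arm, never from a script. Its argument "series" is a list that holds one entry, the list of rows, each a list of 7 numbers: the finger opening in mm, from 0 to 91.8, then the shift along the tool's x, y, z in mm, then the turn, a rotation vector about the tool's x, y, z in degrees. In form: [[[claw, tx, ty, tz, ax, ay, az], ...]]. A call has 1 to 12 rows; each row shifts and turns the commanded pose from where the row before left it, along the tool's axes as they then stand; what a row does not reach is not made up. A row lasts 1/8 s, in which the tool goes at most 62.5 mm and 10.7 degrees, less where a joint would pass 70% of its speed; a pose out of reach is approached as far as the arm can. A call is refused whole if a number of a shift passes 62.5 or a number of a turn 10.7, either way. A call with a gripper value outside its range is refused whole. The fingers move at their own pace and stop on an object; "squeeze" is the grip in N (left out, the last holds). Time passes only in rows, so rows that do not move let the fingers close. It gives the time, the measured TCP pose, the force, the opening and the grip force at its end, in the units of the state.
- sensors.read_state(): the state, without advancing time (a new reading comes with each control period).
- grab_frame(name): name is "scene" or "top"; returns (picture, depth): 420x560x3 uint8, red, green, blue; 420x560 float32, m along the optical axis (not along the pixel's ray), 0 where there is no reading.
- calibration(name): a dict with "fx", "fy", "cx", "cy" (pixels), "R" (3x3) and "t" (3): a world point X has camera coordinates R X + t. Camera axes: x right, y down, z forward; pixel columns grow to the right and rows downward; lengths in m; the calibration is good to about 2 mm. A picture is of the moment at which its call begins. calibration takes no time and is no camera call.
- arm.finish_job(): hands the job in; it is judged then, once.
Trained networks look in the newest picture that a camera, given by its name, has taken for a name from the list of things; names that differ only in an ending like _2 or _b are one class to them, and where a whole thing is asked for, a point or a joint stands for the part that bears it (a point fixed in the world has none). Each returns a list of dicts, best first, with "p" (0 to 1); they miss things now and then, are a little off and sometimes report something else, mostly with a low value. They report only what shows in the picture. A call takes as long as a camera call. They do not tell look-alikes from the thing itself.
- cut_out(camera, query): "mask" (420x560 bool, what is visible of it).
- spot_point(camera, query): "centre" ([x, y, z] in m, in the coordinates of the camera as it stood for that picture, good to about 4 mm: a listed point, or the origin of a listed thing).
The state is a dict: "t": time; "q": joint angles; "dq": joint speeds; "joint_efforts": joint torques, N m; "tcp_pos": TCP position; "eef_rot": TCP orientation; "force": force on the tool from outside, world axes, zero at the start; "ft_torque": the same for the moment, N m; "gripper_width": finger opening in m; "grasp_force": force on a finger pad.
Only numpy, scipy, OpenCV 4.12 (cv2) and the standard library are available. Lean on these libraries where they do the work, as an engineer would, in place of code of your own. Each camera call takes 0.05 s, during which the arm holds its last target. There are 200 camera calls.

TASK

Move the four sample containers from the grey cups on the steel tray to the black nests of the wooden bench rack in reverse order: as the robot sees them, the leftmost on the tray goes to the rightmost nest, the next to the next, and so on until the rightmost stands leftmost. Carry them upright, leave each standing upright on the floor of its own nest, and leave the glass beaker beside the tray where it is.

Things in the scene. Friction and masses are not known exactly. Their poses are not given: they have to be found in the camera images.
- dropper_mid (a point): Sample: round amber dropper bottle with a black collar and a thin rubber bulb on top, 38 mm across up to 60 mm above its foot, 100 mm tall in all. The point is on its axis, half-way up (50 mm above its foot); z is up when it stands. It starts upright in one of the four grey cups; up to 0.2 kg.
- jar_mid (a point): Sample: squat round white cream jar with a white lid, 54 mm across, 60 mm tall. The point is on its axis, half-way up (30 mm above its foot); z is up when it stands. It starts upright in one of the four grey cups; up to 0.2 kg.
- square_mid (a point): Sample: clear square bottle with a paper label and a round white cap; its body is 36 x 36 mm (flat sides along this point's x and y axes) up to 60 mm above its foot, 88 mm tall in all. The point is on its axis, half-way up (44 mm above its foot); z is up when it stands. It starts upright in one of the four grey cups; up to 0.2 kg.
- squeeze_mid (a point): Sample: round white squeeze bottle with a grey collar and a thin nozzle, 42 mm across up to 70 mm above its foot, 112 mm tall in all. The point is on its axis, half-way up (56 mm above its foot); z is up when it stands. It starts upright in one of the four grey cups; up to 0.2 kg.
- cup1: Fixed shallow grey cup where the sample dropper starts; its place in the row differs each time. One of four alike, 82 mm apart in a row along their y axes, which point to the robot's left (within 0.12 rad), on a steel tray 84 x 344 mm, 12 mm thick, end plates 26 mm high. Outer diameter 72, inner 64 mm; origin under its centre, 12 mm above the table; floor 4 mm, rim 9 mm above it.
- cup2: Fixed shallow grey cup where the sample jar starts; its place in the row differs each time. One of four alike, 82 mm apart in a row along their y axes, which point to the robot's left (within 0.12 rad), on a steel tray 84 x 344 mm, 12 mm thick, end plates 26 mm high. Outer diameter 72, inner 64 mm; origin under its centre, 12 mm above the table; floor 4 mm, rim 9 mm above it.
- cup3: Fixed shallow grey cup where the sample square starts; its place in the row differs each time. One of four alike, 82 mm apart in a row along their y axes, which point to the robot's left (within 0.12 rad), on a steel tray 84 x 344 mm, 12 mm thick, end plates 26 mm high. Outer diameter 72, inner 64 mm; origin under its centre, 12 mm above the table; floor 4 mm, rim 9 mm above it.
- cup4: Fixed shallow grey cup where the sample squeeze starts; its place in the row differs each time. One of four alike, 82 mm apart in a row along their y axes, which point to the robot's left (within 0.12 rad), on a steel tray 84 x 344 mm, 12 mm thick, end plates 26 mm high. Outer diameter 72, inner 64 mm; origin under its centre, 12 mm above the table; floor 4 mm, rim 9 mm above it.
- bench_rack: Fixed, empty pale wooden board 88 x 340 x 12 mm with four round black nests, 64 mm wide inside, at y = +123, +41, -41, -123 mm, x = 0; y points to the robot's left (within 0.12 rad). Origin under its centre, on the table; nest floors 16 mm, rims 21 mm above the table. Tray and rack stand one behind the other, about 190 mm apart; either may be nearer the robot.
- beaker_mid (a point): Bystander: an empty glass beaker, 52 mm across, 72 mm tall, standing on the table just past the left end of the steel tray. The point is on its axis, 36 mm above its foot.
Things that resemble listed ones, but are neither listed nor needed, are in the scene too. Leave any green or yellow look-alike of the part that bears jar_mid alone.

How it is judged:
By the outcome, as a careful person would: the job done as asked, in the order asked, and still so for the second after the job is handed in, with the robot touching nothing.
It also fails if it takes over 115 s, if anything falls off the work surface, if the arm or the gripper's body presses on something with over 40 N, if the wrist force passes 120 N, or if a joint passes its speed limit or range.

## Working session

There is one attempt and no reset: what is moved stays moved. The work goes in short steps, Python scripts to look and compute and a tool call to move; the robot and the scene stay as the last step left them, time stands still between calls to the robot, and variables do not carry over. Pictures are saved under pics/ and viewed, at most 14 in all, crops included, and the job is handed in when it is done.

Besides the shell and the picture viewer there is one more tool, called after "Request:" as name(argument=value, ...) on one line, values as JSON. step_arm: Moves the arm, as the interface text tells. Its arguments: {"type":"object","properties":{"series":{"type":"array","items":{"type":"array","items":{"type":"array","items":{"type":"number"}}}},"squeeze":{"type":"number"}},"required":["series"]}

```bash
mkdir -p pics
cat > h.py <<'E'
import numpy as np, cv2
from rig import sensors, grab_frame, calibration, arm, cut_out, spot_point
def world(cam,c):
    k=calibration(cam); return np.array(k["R"]).T@(np.array(c)-np.array(k["t"]))
def pix(cam,X):
    k=calibration(cam); c=np.array(k["R"])@X+np.array(k["t"]); return (c[0]/c[2]*k["fx"]+k["cx"],c[1]/c[2]*k["fy"]+k["cy"])
E
python3 - <<'E'
from h import *
s=sensors.read_state(); print(s["t"],s["tcp_pos"],s["eef_rot"],s["gripper_width"])
ims=[]
for cam in("scene","top"):
    im,d=grab_frame(cam); cv2.imwrite(f"pics/{cam}0.png",im[:,:,::-1])
    for q in "dropper_mid jar_mid square_mid squeeze_mid cup1 bench_rack beaker_mid".split():
        for r in spot_point(cam,q)[:5]:
            w=world(cam,r["centre"]); print(cam,q,round(r["p"],2),w.round(3),np.round(pix(cam,w)))
E
```

```text
0.0 [ 0.28460589 -0.58364339  0.22571145] [-1.79893496e+02 -4.14827685e-03  2.60046647e+01] 0.09170020438359071
scene dropper_mid 0.92 [0.457 0.071 0.068] [323. 219.]
scene dropper_mid 0.22 [ 0.46  -0.012  0.015] [289. 221.]
scene jar_mid 0.91 [ 0.463 -0.094  0.041] [259. 199.]
scene jar_mid 0.8 [ 0.355 -0.1    0.028] [284. 179.]
scene jar_mid 0.62 [ 0.356 -0.198  0.027] [252. 165.]
scene jar_mid 0.6 [ 0.571 -0.219  0.029] [186. 207.]
scene square_mid 0.96 [ 0.471 -0.179  0.065] [228. 179.]
scene squeeze_mid 0.98 [ 0.458 -0.012  0.072] [290. 202.]
scene cup1 0.87 [0.458 0.068 0.012] [319. 237.]
scene cup1 0.73 [ 0.46  -0.008  0.016] [290. 222.]
scene cup1 0.56 [ 0.471 -0.184  0.011] [227. 196.]
scene cup1 0.53 [ 0.462 -0.09   0.009] [261. 210.]
scene bench_rack 0.95 [0.632 0.02  0.002] [253. 280.]
scene beaker_mid 0.96 [0.444 0.177 0.034] [368. 248.]
scene beaker_mid 0.2 [ 0.469 -0.18   0.062] [228. 179.]
top dropper_mid 0.58 [0.456 0.066 0.063] [258. 237.]
top dropper_mid 0.42 [ 0.461 -0.093  0.042] [336. 237.]
top jar_mid 0.97 [ 0.461 -0.097  0.045] [338. 237.]
top jar_mid 0.75 [ 0.357 -0.197  0.03 ] [386. 290.]
top jar_mid 0.71 [ 0.577 -0.222  0.03 ] [397. 184.]
top jar_mid 0.67 [ 0.354 -0.106  0.027] [341. 290.]
top jar_mid 0.21 [ 0.459 -0.018  0.069] [300. 236.]
top square_mid 0.76 [ 0.466 -0.179  0.06 ] [379. 235.]
top square_mid 0.2 [ 0.631  0.015 -0.005] [285. 160.]
top squeeze_mid 0.77 [ 0.46  -0.019  0.071] [300. 236.]
top cup1 0.81 [ 0.461 -0.012  0.009] [296. 237.]
top cup1 0.68 [0.459 0.068 0.008] [258. 238.]
top cup1 0.56 [ 0.465 -0.179  0.012] [375. 238.]
top cup1 0.51 [ 0.459 -0.096  0.011] [335. 239.]
top bench_rack 0.89 [ 0.632  0.02  -0.003] [283. 159.]
top beaker_mid 0.88 [0.441 0.178 0.032] [204. 244.]
```

View pics/scene0.png

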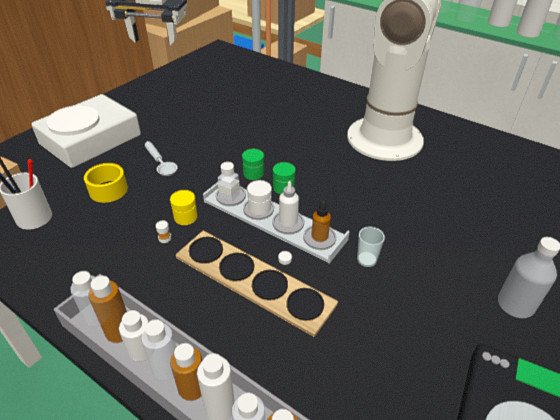

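View pics/top0.png

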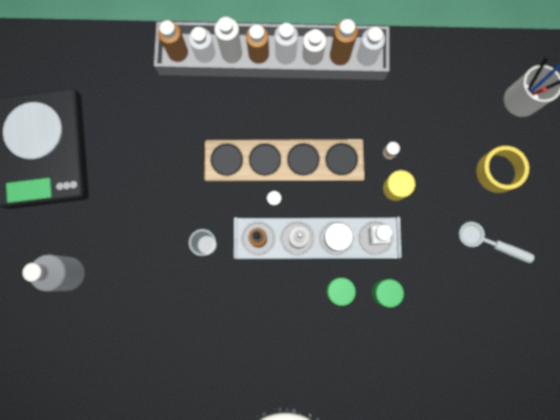

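The scene shows the tray near (x≈0.46) and the rack behind it (x≈0.63). From the robot's left, the tray order is dropper, squeeze, jar, square (top view columns 258, 298, 338, 378 at row 237). The nests are at columns 227, 265, 303 and 342, row 159. The green and yellow look-alikes stand apart from these.

Run:
```python
from h import *
cam="top"; im,d=grab_frame(cam); k=calibration(cam); R=np.array(k["R"]);t=np.array(k["t"])
def cloud(d,k):
    v,u=np.mgrid[:420,:560]; P=np.dstack([(u-k["cx"])/k["fx"]*d,(v-k["cy"])/k["fy"]*d,d]); return (P-np.array(k["t"]))@np.array(k["R"])
W=cloud(d,k); print("campos",-R.T@t)
ok=d>0
for n,(x,y),zb,zt in [("drop",(.457,.068),.06,.116),("sq",(.459,-.015),.07,.128),("jar",(.461,-.095),.06,.076),("square",(.468,-.179),.06,.104)]:
    m=ok&(np.hypot(W[...,0]-x,W[...,1]-y)<.036)&(W[...,2]>.03); P=W[m]; zm=np.percentile(P[:,2],98)
    a=P[P[:,2]>zm-.012]; print(n,len(P),"zmax",zm.round(3),"top mean",a.mean(0).round(4),len(a))
    b=P[(abs(P[:,2]-zb-.016)<.007)]; 
    if len(b)>4: print("  shoulder",len(b),b.mean(0).round(4),cv2.minAreaRect((b[:,:2]*1000).astype(np.float32)))
g=im.max(2)
def plane(u,v,z):
    r=R.T@np.array([(u-k["cx"])/k["fx"],(v-k["cy"])/k["fy"],1]); o=-R.T@t; return o+r*(z-o[2])/r[2]
roi=np.zeros((420,560),np.uint8); roi[140:181,206:363]=255
m=cv2.bitwise_and(((g<90)*255).astype(np.uint8),roi); n,l,st,c=cv2.connectedComponentsWithStats(m)
for i in range(1,n):
    if st[i,4]>300: print("nest",st[i],plane(*c[i],.019).round(4))
big=cv2.resize(im[215:260,230:405],None,fx=4.5,fy=4.5,interpolation=cv2.INTER_CUBIC)
cam="scene"; im2,d2=grab_frame(cam)
big2=cv2.resize(im2[155:255,200:350],(788,525),interpolation=cv2.INTER_CUBIC)
cv2.imwrite("pics/c1.png",big2[:,:,::-1]); cv2.imwrite("pics/c2.png",big[:,:,::-1])
W=cloud(d2,calibration(cam))
m=(d2>0)&(np.hypot(W[...,0]-.468,W[...,1]+.179)<.03)&(W[...,2]>.03)&(W[...,2]<.08); P=W[m]
print("scene square",len(P),cv2.minAreaRect((P[:,:2]*1000).astype(np.float32)))
```

```text
campos [0.3675195  0.01675779 1.13728933]
drop 303 zmax 0.117 top mean [0.4552 0.0652 0.1133] 41
  shoulder 155 [0.4539 0.0649 0.0779] ((454.6679382324219, 65.41566467285156), (35.92474365234375, 34.04682922363281), 1.8020235300064087)
sq 376 zmax 0.123 top mean [ 0.4562 -0.017   0.1202] 23
  shoulder 185 [ 0.4551 -0.0165  0.0878] ((456.0518493652344, -16.661426544189453), (39.48817825317383, 39.37613296508789), 0.8856396675109863)
jar 611 zmax 0.079 top mean [ 0.4593 -0.0958  0.075 ] 572
  shoulder 566 [ 0.4595 -0.0959  0.0751] ((458.8779296875, -96.5013198852539), (51.95280456542969, 52.224945068359375), 1.1122524738311768)
square 414 zmax 0.106 top mean [ 0.4668 -0.1801  0.1028] 178
  shoulder 141 [ 0.4646 -0.1746  0.0753] ((467.5306396484375, -180.15548706054688), (36.10299301147461, 37.46355056762695), 6.683928966522217)
nest [327 144  30  30 635] [ 0.6316 -0.1056  0.019 ]
scene square 386 ((471.61181640625, -176.81747436523438), (41.35369873046875, 37.87668228149414), 6.4839253425598145)
```

View pics/c1.png

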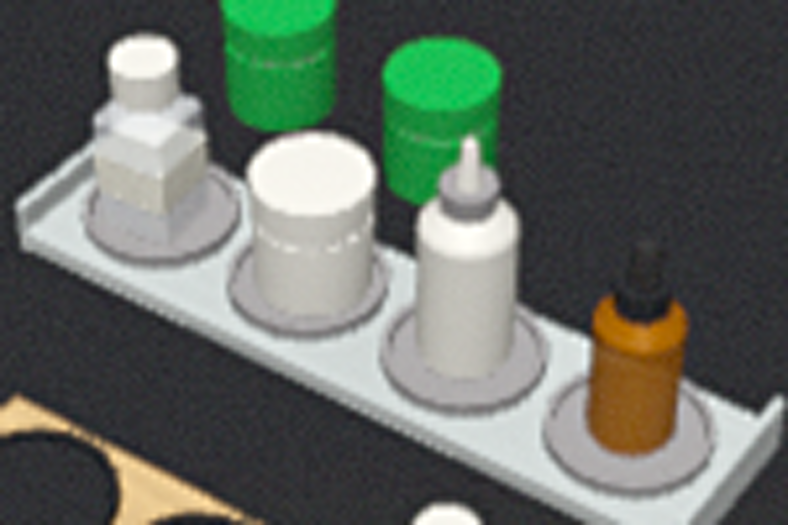

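View pics/c2.png

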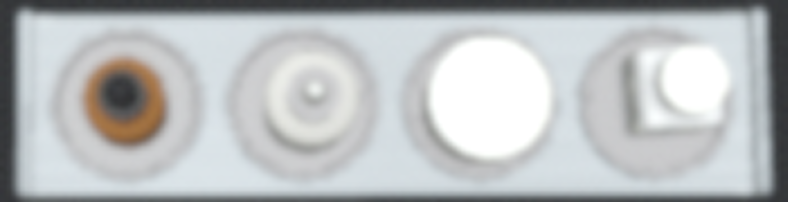

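The close-ups confirm the order. The square bottle is turned about 5° and sits off-centre in its cup, and the others stand near their cup centres. I'll turn the tool so that it closes across the row, then go to the dropper.

Request:
step_arm(series=[[[91.8, 0, 0, 0, 0, 0, -10.66], [91.8, 0, 0, 0, 0, 0, -10.66], [91.8, 0, 0, 0, 0, 0, -10.66], [91.8, 0, 0, 0, 0, 0, -10.66], [91.8, 0, 0, 0, 0, 0, -10.66], [91.8, 0, 0, 0, 0, 0, -10.66], [91.8, 58, 15, 0, 0, 0, 0], [91.8, 58, 15, 0, 0, 0, 0], [91.8, 58, 15, 0, 0, 0, 0], [91.8, 58, 15, 0, 0, 0, 0], [91.8, 58, 15, 0, 0, 0, 0], [91.8, 58, 15, 0, 0, 0, 0]]], squeeze=25)

```text
t: 2.4
tcp_pos: [0.3756, -0.2346, 0.2271]
eef_rot: [180.0, 0.1, 89.9]
force: [0.4, 0.1, 1.2]
gripper_width: 0.092
grasp_force: 0.0
```

Run:
```python
from h import *
s=sensors.read_state(); print(s["t"],s["tcp_pos"],s["eef_rot"],s["q"],s["force"])
cam="top"; im,d=grab_frame(cam); k=calibration(cam);R=np.array(k["R"]);t=np.array(k["t"])
im=im.astype(int); m=((im[...,0]-im[...,2]>40)&(im[...,0]>120)).astype(np.uint8); m[:130]=0;m[185:]=0;m[:,:195]=0;m[:,370:]=0
c=max(cv2.findContours(m,0,2)[0],key=cv2.contourArea)
def plane(u,v,z):
    r=R.T@np.array([(u-k["cx"])/k["fx"],(v-k["cy"])/k["fy"],1]); o=-R.T@t; return o+r*(z-o[2])/r[2]
q=np.array([plane(*p[0],.012)[:2]*1000 for p in c],np.float32); print(cv2.minAreaRect(q))
h=cv2.findContours(m,cv2.RETR_CCOMP,2)
for c in h[0]:
    if 300<cv2.contourArea(c)<1500:
        (u,v),r=cv2.minEnclosingCircle(c); print("nest",plane(u,v,.02).round(4),r)
```

```text
2.4 [ 0.37562771 -0.23455202  0.22706697] [1.79963334e+02 6.52007344e-02 8.99482784e+01] [ 75.16796595   9.72855891 -50.60893354 116.56105689   8.96091147
  57.48797826  20.07859177] [0.4376124  0.10246869 1.2350935 ]
((628.0018310546875, 17.178939819335938), (89.94482421875, 340.2303161621094), 1.3894295692443848)
nest [ 0.6309 -0.1049  0.02  ] 17.307397842407227
nest [ 0.6282 -0.0236  0.02  ] 17.366506576538086
nest [0.6264 0.0581 0.02  ] 17.15386199951172
nest [0.6241 0.14   0.02  ] 17.297544479370117
```

Request:
step_arm(series=[[[91.8, 59.9, 15.9, 0, 0, 0, 0], [91.8, 59.9, 15.9, 0, 0, 0, 0], [91.8, 59.9, 15.9, 0, 0, 0, 0], [91.8, 59.9, 15.9, 0, 0, 0, 0], [91.8, 59.9, 15.9, 0, 0, 0, 0], [91.8, 0, 0, 0, 0, 0, 0], [91.8, 0, 0, 53, 0, 0, 0], [91.8, 0, 0, 0, 0, 0, 0]]])

```text
t: 3.45
tcp_pos: [0.4519, 0.0617, 0.1711]
eef_rot: [-179.6, 0.0, 90.0]
force: [-0.1, -0.1, 0.7]
gripper_width: 0.092
grasp_force: 0.0
```

Run:
```python
from h import *
im,d=grab_frame("scene"); cv2.imwrite("pics/s2.png",cv2.resize(im[60:300,150:430],(700,600))[:,:,::-1])
for r in spot_point("scene","dropper_mid")[:2]: print(r["p"],world("scene",r["centre"]).round(3))
```

```text
0.55 [0.459 0.069 0.066]
0.5 [0.459 0.069 0.01 ]
```

View pics/s2.png

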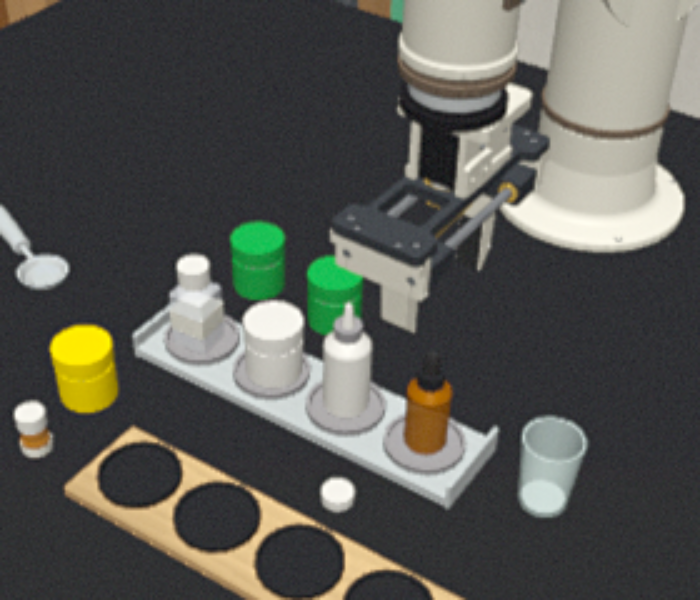

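The view matches: the midpoint of the fingertips, about (441,300), lies straight above the dropper. I'll descend and grip.

Request:
step_arm(series=[[[91.8, 3.5, 3.5, 40, 0, 0, 0], [91.8, 0, 0, 40, 0, 0, 0], [91.8, 0, 0, 25, 0, 0, 0], [91.8, 0, 0, 12, 0, 0, 0], [91.8, 0, 0, 0, 0, 0, 0], [30, 0, 0, 0, 0, 0, 0], [30, 0, 0, 0, 0, 0, 0], [30, 0, 0, 0, 0, 0, 0], [30, 0, 0, 0, 0, 0, 0], [30, 0, 0, 0, 0, 0, 0], [30, 0, 0, 0, 0, 0, 0]]])

```text
t: 4.92
tcp_pos: [0.4583, 0.0667, 0.0567]
eef_rot: [-180.0, 0.0, 90.0]
force: [-0.5, 0.1, 0.2]
gripper_width: 0.0372
grasp_force: 25.0
```

Request:
step_arm(series=[[[30, 0, 0, -25, 0, 0, 0], [30, 0, 0, -50, 0, 0, 0], [30, 0, 0, -50, 0, 0, 0], [30, 0, 0, -25, 0, 0, 0], [30, -15, 15, 0, 0, 0, 0], [30, -32, 32, 0, 0, 0, 0], [30, -38, 38, 0, 0, 0, 0], [30, -38, 38, 0, 0, 0, 0], [30, -32, 32, 0, 0, 0, 0], [30, -16, 17, 0, 0, 0, 0], [30, 0, 0, 0, 0, 0, 0], [30, 0, 0, 0, 0, 0, 0]]])

```text
t: 6.42
tcp_pos: [0.6292, -0.1037, 0.2051]
eef_rot: [-179.8, -0.1, 90.0]
force: [-0.8, 1.1, -1.6]
gripper_width: 0.0375
grasp_force: 25.0
```

Run:
```python
from h import *
im,d=grab_frame("scene"); cv2.imwrite("pics/s3.png",cv2.resize(im[60:320,150:430],(646,600))[:,:,::-1])
```

```text
(no output)
```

View pics/s3.png

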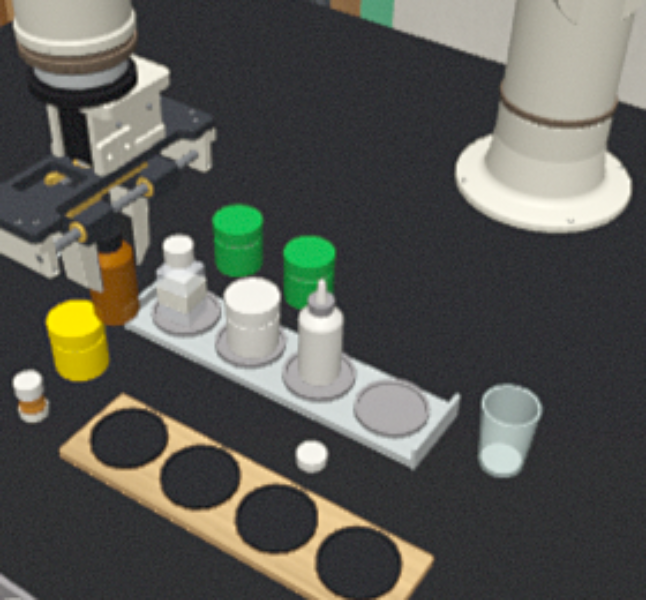

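The bottle hangs upright in the gripper at the rightmost nest. I'll lower it and release.

Request:
step_arm(series=[[[30, -1.5, 2, 20, 0, 0, 0], [30, 0, 0, 45, 0, 0, 0], [30, 0, 0, 45, 0, 0, 0], [30, 0, 0, 25, 0, 0, 0], [30, 0, 0, 8, 0, 0, 0], [30, 0, 0, 4, 0, 0, 0], [30, 0, 0, 0, 0, 0, 0], [30, 0, 0, 0, 0, 0, 0]]])

```text
t: 7.48
tcp_pos: [0.6333, -0.1061, 0.0611]
eef_rot: [179.9, 0.0, 90.0]
force: [-0.2, -0.2, -0.3]
gripper_width: 0.0373
grasp_force: 25.0
```

Request:
step_arm(series=[[[30, 0, 0, 2, 0, 0, 0], [30, 0, 0, 1.5, 0, 0, 0], [30, 0, 0, 0.5, 0, 0, 0], [30, 0, 0, 0, 0, 0, 0], [50, 0, 0, 0, 0, 0, 0], [80, 0, 0, 0, 0, 0, 0], [80, 0, 0, 0, 0, 0, 0], [80, 0, 0, 0, 0, 0, 0], [85, 0, 0, -30, 0, 0, 0], [85, 0, 0, -50, 0, 0, 0], [85, 0, 0, -50, 0, 0, 0], [85, 0, 0, -20, 0, 0, 0]]])

```text
t: 8.98
tcp_pos: [0.6339, -0.1056, 0.2092]
eef_rot: [179.7, 0.0, 90.0]
force: [0.3, 0.1, -1.0]
gripper_width: 0.0847
grasp_force: 0.0
```

Request:
step_arm(series=[[[91.8, 30, -59, 0, 0, 0, 0], [91.8, 30, -59, 0, 0, 0, 0], [91.8, 30, -59, 0, 0, 0, 0], [91.8, 0, 0, 0, 0, 0, 0], [91.8, 0, 0, 0, 0, 0, 0]]])

```text
t: 9.6
tcp_pos: [0.4657, -0.0216, 0.2058]
eef_rot: [179.9, 0.1, 89.9]
force: [0.0, -0.6, -0.4]
gripper_width: 0.0917
grasp_force: 0.0
```

Run:
```python
from h import *
im,d=grab_frame("scene"); cv2.imwrite("pics/s4.png",cv2.resize(im[60:320,150:430],(646,600))[:,:,::-1])
for r in spot_point("scene","dropper_mid")[:1]: print(r["p"],world("scene",r["centre"]).round(3))
```

```text
0.81 [ 0.633 -0.107  0.065]
```

View pics/s4.png

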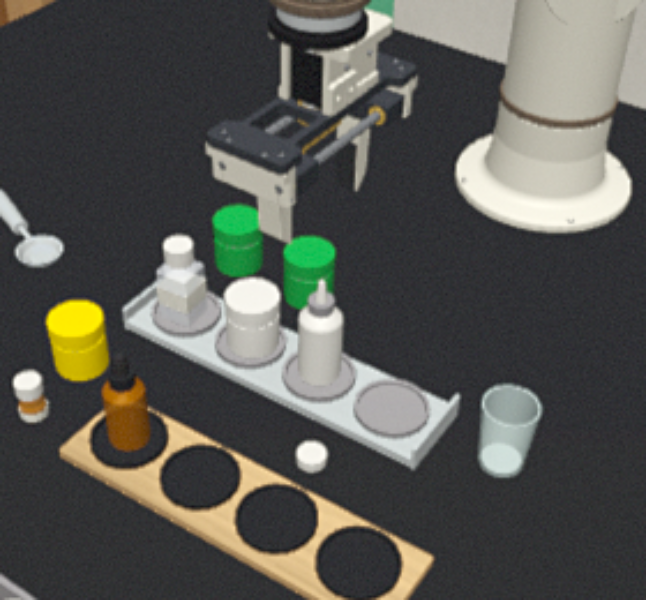

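The dropper stands upright in the rightmost nest. Next is the squeeze bottle.

Request:
step_arm(series=[[[91.8, 5, -8, 0, 0, 0, 0], [91.8, 0, 0, 45, 0, 0, 0], [91.8, 0, 0, 45, 0, 0, 0], [91.8, 0, 0, 30, 0, 0, 0], [91.8, 0, 0, 12, 0, 0, 0], [91.8, 0, 0, 6, 0, 0, 0], [91.8, 0, 0, 0, 0, 0, 0], [34, 0, 0, 0, 0, 0, 0], [34, 0, 0, 0, 0, 0, 0], [34, 0, 0, 0, 0, 0, 0], [34, 0, 0, 0, 0, 0, 0], [34, 0, 0, 0, 0, 0, 0]]])

```text
t: 11.2
tcp_pos: [0.4572, -0.0159, 0.0678]
eef_rot: [180.0, 0.0, 90.0]
force: [0.4, -0.2, 0.6]
gripper_width: 0.0466
grasp_force: 0.0
```

Request:
step_arm(series=[[[34, 0, 0, 0, 0, 0, 0], [34, 0, 0, 0, 0, 0, 0], [34, 0, 0, -20, 0, 0, 0], [34, 0, 0, -40, 0, 0, 0], [34, 0, 0, -50, 0, 0, 0], [34, 0, 0, -40, 0, 0, 0], [34, -1, 20, 0, 0, 0, 0], [34, -2, 45, 0, 0, 0, 0], [34, -2, 50, 0, 0, 0, 0], [34, -2, 40, 0, 0, 0, 0], [34, -1, 16, 0, 0, 0, 0], [34, 0, 0, 0, 0, 0, 0]]])

```text
t: 12.7
tcp_pos: [0.6284, -0.0237, 0.2166]
eef_rot: [-179.9, -0.1, 90.0]
force: [-0.7, 0.8, -1.7]
gripper_width: 0.0409
grasp_force: 24.9
```

Run:
```python
from h import *
print(sensors.read_state()["tcp_pos"])
im,d=grab_frame("scene"); cv2.imwrite("pics/s5.png",cv2.resize(im[60:320,150:430],(646,600))[:,:,::-1])
```

```text
[ 0.62838202 -0.0236804   0.21663787]
```

View pics/s5.png

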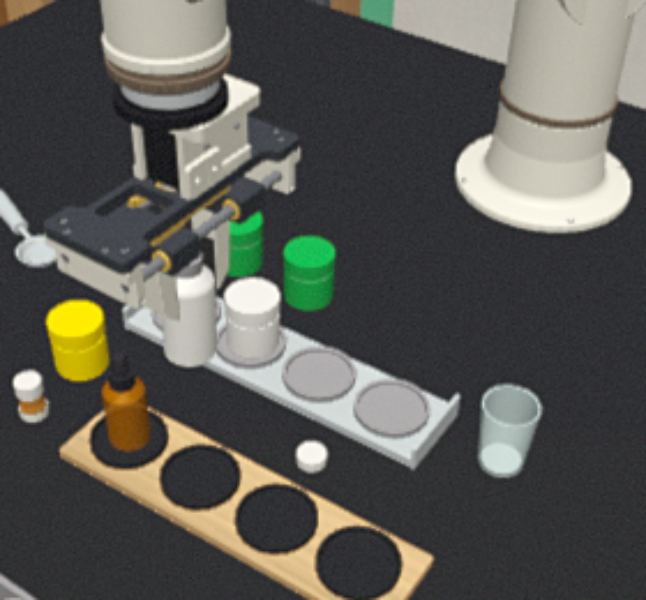

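Request:
step_arm(series=[[[34, 0, 0, 20, 0, 0, 0], [34, 0, 0, 45, 0, 0, 0], [34, 0, 0, 45, 0, 0, 0], [34, 0, 0, 25, 0, 0, 0], [34, 0, 0, 8, 0, 0, 0], [34, 0, 0, 5, 0, 0, 0], [34, 0, 0, 0, 0, 0, 0], [34, 0, 0, 0, 0, 0, 0], [34, 0, 0, 0, 0, 0, 0]]])

```text
t: 13.88
tcp_pos: [0.6288, -0.024, 0.0706]
eef_rot: [179.9, 0.0, 90.0]
force: [1.0, -0.1, -1.4]
gripper_width: 0.0412
grasp_force: 24.9
```

Request:
step_arm(series=[[[34, 0, 0, 2, 0, 0, 0], [34, 0, 0, 0.5, 0, 0, 0], [34, 0, 0, 0, 0, 0, 0], [50, 0, 0, 0, 0, 0, 0], [80, 0, 0, 0, 0, 0, 0], [85, 0, 0, 0, 0, 0, 0], [85, 0, 0, 0, 0, 0, 0], [85, 0, 0, -30, 0, 0, 0], [85, 0, 0, -50, 0, 0, 0], [85, 0, 0, -50, 0, 0, 0], [85, 0, 0, -20, 0, 0, 0]]])

```text
t: 15.25
tcp_pos: [0.6297, -0.0234, 0.2206]
eef_rot: [179.7, 0.0, 90.0]
force: [0.4, -0.4, 0.3]
gripper_width: 0.0851
grasp_force: 0.0
```

Request:
step_arm(series=[[[91.8, -24, -57, 0, 0, 0, 0], [91.8, -24, -57, 0, 0, 0, 0], [91.8, -24, -57, 0, 0, 0, 0], [91.8, 0, 0, 0, 0, 0, 0], [91.8, 0, 0, 0, 0, 0, 0]]])

```text
t: 15.88
tcp_pos: [0.4574, -0.0964, 0.2173]
eef_rot: [180.0, 0.0, 89.9]
force: [0.9, 0.5, 0.4]
gripper_width: 0.0917
grasp_force: 0.0
```

Run:
```python
from h import *
im,d=grab_frame("scene")
for q in ("squeeze_mid","jar_mid","square_mid"):
  for r in spot_point("scene",q)[:1]: print(q,r["p"],world("scene",r["centre"]).round(3))
```

```text
squeeze_mid 0.6 [ 0.629 -0.025  0.073]
jar_mid 0.82 [ 0.355 -0.199  0.029]
square_mid 0.73 [ 0.47  -0.179  0.064]
```

Request:
step_arm(series=[[[91.8, 0, 2, 45, 0, 0, 0], [91.8, 0, 0, 50, 0, 0, 0], [91.8, 0, 0, 50, 0, 0, 0], [91.8, 0, 0, 25, 0, 0, 0], [91.8, 0, 0, 12, 0, 0, 0], [91.8, 0, 0, 0, 0, 0, 0], [48, 0, 0, 0, 0, 0, 0], [48, 0, 0, 0, 0, 0, 0], [48, 0, 0, 0, 0, 0, 0], [48, 0, 0, 0, 0, 0, 0], [48, 0, 0, 0, 0, 0, 0], [48, 0, 0, 0, 0, 0, 0]]])

```text
t: 17.58
tcp_pos: [0.4599, -0.0961, 0.0357]
eef_rot: [179.9, 0.0, 90.0]
force: [0.8, -0.4, 3.8]
gripper_width: 0.0531
grasp_force: 25.0
```

Request:
step_arm(series=[[[48, 0, 0, -25, 0, 0, 0], [48, 0, 0, -50, 0, 0, 0], [48, 0, 0, -55, 0, 0, 0], [48, 0, 0, -35, 0, 0, 0], [48, 15, 15, 0, 0, 0, 0], [48, 30, 33, 0, 0, 0, 0], [48, 36, 38, 0, 0, 0, 0], [48, 36, 38, 0, 0, 0, 0], [48, 25, 28, 0, 0, 0, 0], [48, 12, 14, 0, 0, 0, 0], [48, 0, 0, 0, 0, 0, 0], [48, 0, 0, 0, 0, 0, 0]]])

```text
t: 19.08
tcp_pos: [0.6242, 0.0572, 0.1995]
eef_rot: [-179.9, 0.0, 89.9]
force: [0.3, -1.0, -1.6]
gripper_width: 0.0534
grasp_force: 25.0
```

Run:
```python
from h import *
im,d=grab_frame("scene"); cv2.imwrite("pics/s6.png",cv2.resize(im[60:320,150:430],(646,600))[:,:,::-1])
```

```text
(no output)
```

View pics/s6.png

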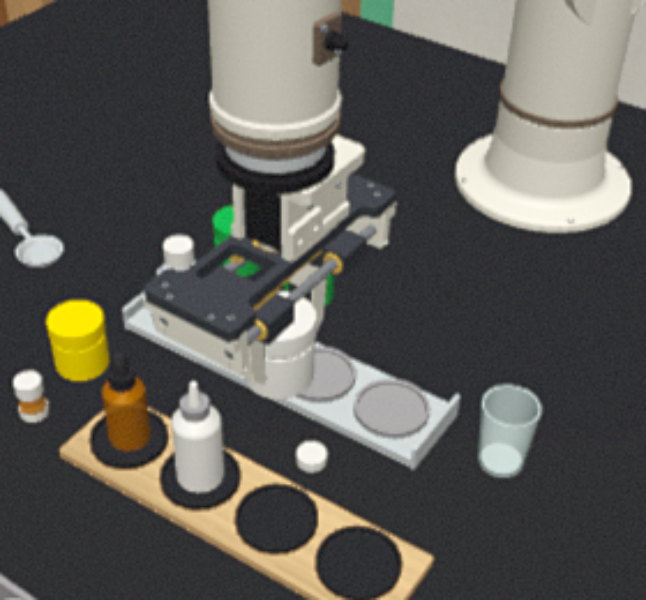

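The squeeze bottle stands in the second nest from the right, and the jar is held upright above the next one.

Request:
step_arm(series=[[[48, 1, 2, 25, 0, 0, 0], [48, 0, 0, 50, 0, 0, 0], [48, 0, 0, 45, 0, 0, 0], [48, 0, 0, 25, 0, 0, 0], [48, 0, 0, 10, 0, 0, 0], [48, 0, 0, 5, 0, 0, 0], [48, 0, 0, 0, 0, 0, 0], [48, 0, 0, 0, 0, 0, 0], [48, 0, 0, 0, 0, 0, 0]]])

```text
t: 20.25
tcp_pos: [0.6279, 0.0592, 0.0411]
eef_rot: [179.9, 0.0, 90.0]
force: [-0.2, -0.2, -1.0]
gripper_width: 0.0538
grasp_force: 25.0
```

Request:
step_arm(series=[[[48, 0, 0, 3, 0, 0, 0], [48, 0, 0, 2, 0, 0, 0], [48, 0, 0, 0, 0, 0, 0], [48, 0, 0, 0, 0, 0, 0], [65, 0, 0, 0, 0, 0, 0], [85, 0, 0, 0, 0, 0, 0], [88, 0, 0, 0, 0, 0, 0], [88, 0, 0, -30, 0, 0, 0], [88, 0, 0, -50, 0, 0, 0], [88, 0, 0, -50, 0, 0, 0], [88, 0, 0, -45, 0, 0, 0]]])

```text
t: 21.62
tcp_pos: [0.6273, 0.0592, 0.212]
eef_rot: [180.0, -0.0, 90.0]
force: [0.2, -0.1, -0.4]
gripper_width: 0.0879
grasp_force: 0.0
```

Request:
step_arm(series=[[[91.8, -48, -32, 0, 0, 0, 0], [91.8, -48, -32, 0, 0, 0, 0], [91.8, -48, -32, 0, 0, 0, 0], [91.8, -48, -32, 0, 0, 0, 0], [91.8, -47, -32, 0, 0, 0, 0], [91.8, 0, 0, 0, 0, 0, -5.5], [91.8, 0, 0, 0, 0, 0, 0]]])

```text
t: 22.5
tcp_pos: [0.4667, -0.1805, 0.2103]
eef_rot: [180.0, -0.0, 95.3]
force: [0.4, 0.3, -0.8]
gripper_width: 0.0921
grasp_force: 0.0
```

Run:
```python
from h import *
im,d=grab_frame("scene"); cv2.imwrite("pics/s7.png",cv2.resize(im[60:320,150:430],(646,600))[:,:,::-1])
for q in ("jar_mid","square_mid"):
  for r in spot_point("scene",q)[:4]: print(q,r["p"],world("scene",r["centre"]).round(3))
```

```text
jar_mid 0.86 [ 0.355 -0.199  0.026]
jar_mid 0.76 [ 0.572 -0.219  0.028]
jar_mid 0.68 [0.626 0.059 0.043]
jar_mid 0.66 [ 0.355 -0.101  0.03 ]
square_mid 0.82 [ 0.473 -0.177  0.06 ]
```

View pics/s7.png

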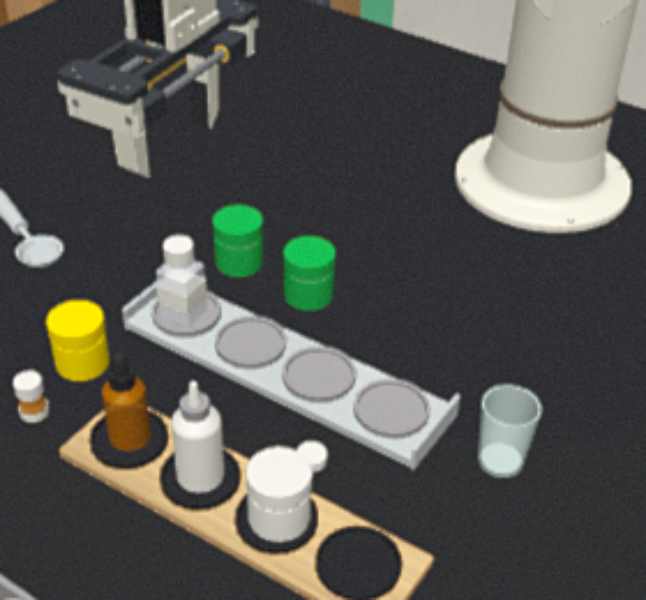

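Three are placed and standing upright. Last is the square bottle.

Request:
step_arm(series=[[[91.8, 0, 0, 45, 0, 0, 0], [91.8, 0, 0, 50, 0, 0, 0], [91.8, 0, 0, 40, 0, 0, 0], [91.8, 0, 0, 20, 0, 0, 0], [91.8, 0, 0, 10, 0, 0, 0], [91.8, 0, 0, 0, 0, 0, 0], [30, 0, 0, 0, 0, 0, 0], [30, 0, 0, 0, 0, 0, 0], [30, 0, 0, 0, 0, 0, 0], [30, 0, 0, 0, 0, 0, 0], [30, 0, 0, 0, 0, 0, 0], [30, 0, 0, 0, 0, 0, 0]]])

```text
t: 24.15
tcp_pos: [0.4674, -0.1798, 0.0453]
eef_rot: [180.0, 0.0, 95.5]
force: [0.5, 0.1, 0.8]
gripper_width: 0.0362
grasp_force: 0.4
```

Request:
step_arm(series=[[[30, 0, 0, 0, 0, 0, 0], [30, 0, 0, 0, 0, 0, 0], [30, 0, 0, 0, 0, 0, 0]]])

```text
t: 24.52
tcp_pos: [0.4673, -0.1798, 0.0453]
eef_rot: [180.0, 0.0, 95.5]
force: [0.6, -0.2, 0.9]
gripper_width: 0.0358
grasp_force: 25.0
```

Request:
step_arm(series=[[[30, 0, 0, -25, 0, 0, 0], [30, 0, 0, -50, 0, 0, 0], [30, 0, 0, -55, 0, 0, 0], [30, 0, 0, -35, 0, 0, 5.5], [30, 20, 10, 0, 0, 0, 0], [30, 40, 20, 0, 0, 0, 0], [30, 50, 25, 0, 0, 0, 0], [30, 54, 26, 0, 0, 0, 0], [30, 54, 26, 0, 0, 0, 0], [30, 50, 25, 0, 0, 0, 0], [30, 34, 16, 0, 0, 0, 0], [30, 18, 9, 0, 0, 0, 0]]])

```text
t: 26.02
tcp_pos: [0.6238, 0.1431, 0.2096]
eef_rot: [-179.9, -0.1, 90.2]
force: [0.1, -0.8, -1.5]
gripper_width: 0.0359
grasp_force: 25.0
```

Request:
step_arm(series=[[[30, 0, 0, 0, 0, 0, 0], [30, 0, 0, 0, 0, 0, 0]]])

```text
t: 26.28
tcp_pos: [0.6238, 0.1387, 0.2096]
eef_rot: [-179.9, 0.1, 89.9]
force: [0.3, -1.2, -0.5]
gripper_width: 0.0363
grasp_force: 25.0
```

Run:
```python
from h import *
im,d=grab_frame("scene"); cv2.imwrite("pics/s8.png",cv2.resize(im[60:320,150:430],(646,600))[:,:,::-1])
```

```text
(no output)
```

View pics/s8.png

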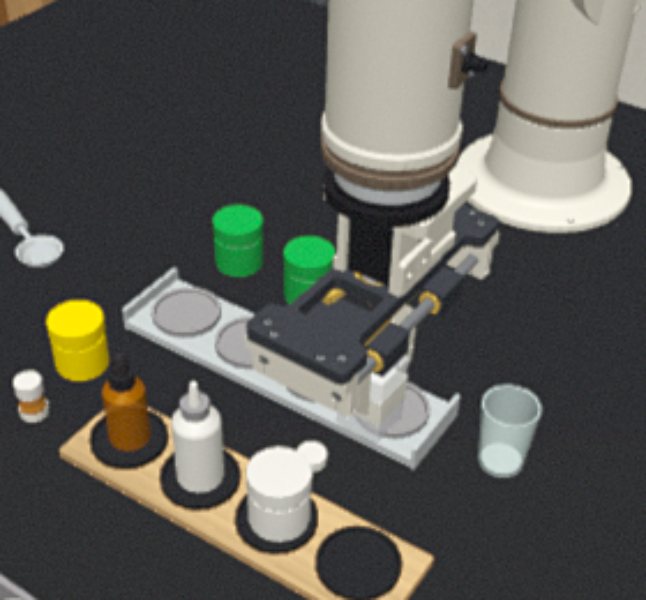

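The bottle is held upright above the leftmost nest. I'll lower it.

Request:
step_arm(series=[[[30, 1, 0, 25, 0, 0, 0], [30, 0, 0, 50, 0, 0, 0], [30, 0, 0, 45, 0, 0, 0], [30, 0, 0, 25, 0, 0, 0], [30, 0, 0, 11, 0, 0, 0], [30, 0, 0, 5, 0, 0, 0], [30, 0, 0, 0, 0, 0, 0], [30, 0, 0, 0, 0, 0, 0], [30, 0, 0, 0, 0, 0, 0]]])

```text
t: 27.45
tcp_pos: [0.6249, 0.1412, 0.0501]
eef_rot: [179.9, -0.0, 90.0]
force: [0.5, -0.4, -1.5]
gripper_width: 0.0356
grasp_force: 25.0
```

Request:
step_arm(series=[[[30, 0, 0, 3, 0, 0, 0], [30, 0, 0, 1.5, 0, 0, 0], [30, 0, 0, 0, 0, 0, 0], [30, 0, 0, 0, 0, 0, 0], [45, 0, 0, 0, 0, 0, 0], [75, 0, 0, 0, 0, 0, 0], [80, 0, 0, 0, 0, 0, 0], [80, 0, 0, 0, 0, 0, 0], [85, 0, 0, -30, 0, 0, 0], [85, 0, 0, -50, 0, 0, 0], [85, 0, 0, -50, 0, 0, 0], [85, 0, 0, -45, 0, 0, 0]]])

```text
t: 28.95
tcp_pos: [0.6244, 0.1412, 0.2216]
eef_rot: [180.0, -0.0, 90.0]
force: [1.2, -0.4, -0.7]
gripper_width: 0.0852
grasp_force: 0.0
```

Request:
step_arm(series=[[[85, 0, -45, -20, 0, 0, 0], [85, 0, -50, -20, 0, 0, 0], [85, 0, -50, 0, 0, 0, 0], [85, 0, -30, 0, 0, 0, 0], [85, 0, 0, 0, 0, 0, 0], [85, 0, 0, 0, 0, 0, 0]]])

```text
t: 29.7
tcp_pos: [0.4503, 0.1408, 0.2601]
eef_rot: [179.9, 0.0, 89.9]
force: [0.6, 0.4, -0.9]
gripper_width: 0.0849
grasp_force: 0.0
```

Run:
```python
from h import *
im,d=grab_frame("scene"); cv2.imwrite("pics/s9.png",cv2.resize(im[60:320,150:430],(646,600))[:,:,::-1])
for q in ("dropper_mid","squeeze_mid","jar_mid","square_mid","beaker_mid"):
  for r in spot_point("scene",q)[:4]: print(q,round(r["p"],2),world("scene",r["centre"]).round(3))
```

```text
dropper_mid 0.93 [ 0.631 -0.103  0.068]
squeeze_mid 0.82 [ 0.63  -0.025  0.077]
jar_mid 0.91 [ 0.357 -0.198  0.028]
jar_mid 0.9 [ 0.576 -0.22   0.027]
jar_mid 0.87 [0.626 0.061 0.041]
jar_mid 0.6 [ 0.355 -0.1    0.03 ]
square_mid 0.71 [0.627 0.141 0.062]
square_mid 0.68 [0.46  0.07  0.011]
beaker_mid 0.62 [0.444 0.178 0.034]
```

View pics/s9.png

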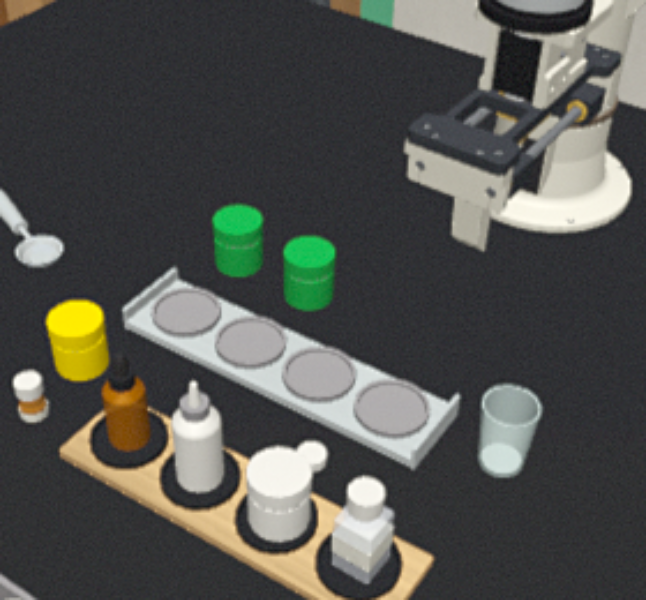

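All four stand upright in their nests in reverse order, the beaker has not moved, and the arm is clear.

```bash
python3 -c "
from h import *
print(arm.finish_job())"
```

```text
the job is handed in; nothing more can be done
None
```

The job is handed in: all four containers stand upright in the rack nests in reverse order (from the robot's left: square, jar, squeeze, dropper), and the beaker and look-alikes were left where they were, at about 30 s of the 115 s allowed.

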